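Put the cheese plane and the spatula away in the stall's tool drawer

ROBOT

A 6-joint arm with a two-finger parallel gripper is mounted at the origin on the work surface. World frame = base frame: x ahead of the robot, y to its left, z up, the work surface at z = 0. Lengths are in mm, angles in rad, forces in N, time in s.
With the tool pointing down it reaches from about 350 to 975 mm from the base axis. Payload 7.1 kg.
Tool frame: the origin (TCP) lies between the finger pads; the fingertips stand 11 mm ahead of it and the grasp point (between the pads) lies 8 mm behind it; z points along the fingers, y is the line along which they close (so a half turn about z gives the same grasp; the last joint's range is limited). The gripper opens to 88 mm and grips with 3 to 60 N. Pads are 20 mm wide; open, the fingers measure 115 mm over their backs; the gripper's body (75 mm by 178 mm) begins 61 mm behind the grasp point.
Start: joints at [-1.358, 0.423, 1.63, -0, 1.089, -0.019], TCP at [143.6, -608.263, 204.375] pointing down, gripper open.
Joint ranges: [-3, 3], [-0.9, 2.11], [0.09, 2.58], [-1.31, 4.45], [0.11, 2.69], [-2.54, 2.54]. Speed limits (rad/s): [2.39, 2.39, 3.01, 3.14, 3.14, 3.14].

INTERFACE

Orientations are given as a unit quaternion [w, x, y, z].
In Python, from cell import bot, optics, finder gives the robot as it stands. The module is installed in compiled form; this text tells all that it offers.
- The arm moves only by the shell command python3 -m creep 'ROWS' [OPENING]. ROWS is a JSON object of lists of equal length, an entry for each row: "dp": the shift along the world's x, y, z in mm, a list of three; "turn": the turn about the world's z in rad. In form: {"dp": [[x, y, z], ...], "turn": [turn, ...]}. A call has 1 to 12 rows; each row is the pose to reach, as a shift and turn from the pose commanded when the call began; what a row does not reach only later rows make up. A row lasts 1/8 s, in which the tool goes at most 62.5 mm and 10.7 degrees, less where a joint would pass 70% of its speed; a pose out of reach is approached as far as the arm can. A call with a gripper value outside its range is refused whole. OPENING is the opening, from 0 (shut) to 1 (fully open), set as the call begins (- or left out, the last holds). The fingers move at their own pace and stop on an object; the grip force is fixed at half the most. Time passes only in rows, so rows that repeat a pose let the fingers close. It gives the time, the measured TCP pose, the force, the opening and the grip force at its end, in the units of the state.
- bot.sense(): the state, without advancing time (a new reading comes with each control period).
- optics.camera(name): name is "scene" or "side" or "wrist"; returns the picture (384x512x3 uint8, red, green, blue); there is no depth.
- optics.camera_info(name): a dict with "K" (3x3 intrinsics, pixels), "world_to_cam" (4x4, takes a point from world to camera coordinates). Camera axes: x right, y down, z forward; pixel columns grow to the right and rows downward; lengths in mm; the calibration is good to about 2 mm. A picture is of the moment at which its call begins: read the wrist's pose just before it. camera_info takes no time and is no camera call; for the wrist camera it gives the pose at the moment of the call.
- bot.close_job(): hands the job in; it is judged then, once.
Trained networks look in the newest picture that a camera, given by its name, has taken for a name from the list of things; names that differ only in an ending like _2 or _b are one class to them, and where a whole thing is asked for, a point or a joint stands for the part that bears it (a point fixed in the world has none). Each returns a list of dicts, best first, with "confidence" (0 to 1); they miss things now and then, are a little off and sometimes report something else, mostly with a low value. They report only what shows in the picture. A call takes as long as a camera call. They do not tell look-alikes from the thing itself.
- finder.outline_of(camera, thing): "pixels" (384x512 bool, what is visible of it) and "box" ([left, top, right, bottom] in pixels, round what is visible of it).
The state is a dict: "clock": time; "q": joint angles; "joint_velocities": joint speeds; "joint_torque": joint torques, N m; "tool_pos": TCP position; "tcp_rot": TCP orientation; "ft_force": force on the tool from outside, world axes, zero at the start; "torque": the same for the moment, N m; "gripper_width": finger opening in mm; "gripper_force": force on a finger pad.
Only numpy, scipy, OpenCV 4.12 (cv2) and the standard library are available. Lean on these libraries where they do the work, as an engineer would, in place of code of your own. Each camera call takes 0.05 s, during which the arm holds its last target. There are 200 camera calls.

TASK

Put the cheese plane and the cheese spatula away in the open tool drawer: lay each down gently, flat on the drawer's floor in the compartment meant for it, with its handle towards the knob end of the drawer. The plane goes in the wide middle compartment and the spatula in the empty narrow one; leave the cheese trier in its place and do not knock into the honey jar, the price card or the cut cheeses on the table. Then push the drawer fully shut, without slamming it.

Things in the scene. Friction and masses are not known exactly. Their poses are not given: they have to be found in the camera images.
- plane: Cheese plane, blade like a fan; 190 mm long, 0.11 kg, flat on the table beside the drawer. Origin: underside, mid-length; x from handle to blade, z up. Dark wooden handle, flat sides 20 mm wide, 18 mm high, x = -95 to +5 mm; steel blade 4 mm thick, x = +12 to +95 mm, 20 mm wide at the neck, 76 mm at its widest (x = +82), with a slot. Balances near x = +10; grip near x = -15.
- plane_tip (a point): Middle of the plane's front blade edge, 95 mm ahead of its origin (+x), 2 mm above its underside.
- spatula: Cheese spatula with a straight narrow blade; 190 mm long, 0.09 kg, flat on the table on the other side of the drawer. Origin: underside, mid-length; x from handle to blade, z up. Handle just like the plane's (20 mm wide, 18 mm high, x = -95 to +5 mm); steel blade 44 mm wide, 4 mm thick, x = +22 to +95 mm. Grip the handle near x = -15 mm.
- spatula_tip (a point): Middle of the spatula's front blade edge, 95 mm ahead of its origin (+x), 2 mm above its underside.
- case: Fixed wooden case of the drawer unit, 300 mm wide, 270 mm deep, 94 mm high (its lid-like top 312 mm wide). Origin: on the table, under the middle of its front face, which faces the robot; x points into the case, y to the left.
- drawer (a joint): Travel of the drawer, m: 0 = fully open (pulled out to the robot), 0.230 = fully shut; starts at 0 to 0.012. Slides along the case's x with about 1.5 N of friction, stays where left, hard stops at both ends. Fully open, its whole inside is before the case. Inside: three compartments side by side, dividers 6 mm thick and 25 mm high, outer walls 45 mm and front panel 56 mm above the floor.
- wide_bay (a point): Centre of the floor of the wide middle compartment (222 mm long, 100 mm wide). Floor 22 mm above the table. Rides with the drawer. x points from the front panel (knob end, facing the robot) to the back, the way the drawer closes; y to the left seen from the robot; z up. The front panel's outer face is 127 mm from here along -x; the case front 119 mm along +x less the joint value.
- left_bay (a point): Centre of the floor of the left narrow compartment (222 mm long, 72 mm wide), empty at the start; the spatula's place. 92 mm from wide_bay along +y; the same axes and floor height. It rides with the drawer.
- right_bay (a point): Centre of the floor of the right narrow compartment (222 mm long, 72 mm wide), where the cheese trier lies. 92 mm from wide_bay along -y; the same axes and floor height. It rides with the drawer.
- drawer_knob (a point): Foremost point of the drawer's round wooden knob, on its axis, 46 mm above the table: 28 mm across, standing 22 mm out from the middle of the front panel. It rides with the drawer; push here (or on the panel) along the drawer's x to shut it.
- trier: Cheese trier, a steel gouge 155 mm long with a 60 mm wooden cross handle, 170 mm long overall and 16 mm high, loose in the right narrow compartment. Origin: underside, middle of its length; x runs from the cross handle to the tip. Leave it there.
- wedge: Cut wedge of cheese 134 mm long, 98 mm wide, 70 mm high, standing on the left of the table. Origin: underside, about 78 mm from the point of the wedge. Leave it.
- half_wheel: Half wheel of cheese, radius 115 mm, 90 mm high, standing on the right of the table. Origin: underside, middle of the straight cut face. Leave it.
- jar: Honey jar, 64 mm across, 82 mm high, to the right of the drawer case. Origin: centre of its underside. Leave it.
- card: Blank price card in a wooden foot, 85 mm wide, 66 mm high, to the left of the drawer case. Origin: centre of its underside. Leave it.
There are look-alikes about, which are no part of the job. Leave any orange or pink look-alike of the plane alone.

How it is judged (in metres and radians):
On the way:
1. plane and spatula both lie flat and still in their compartments, handles towards the knob, while the drawer is still open (x of plane in the frame of wide_bay between -0.03 and 0.03 m and y of plane in the frame of wide_bay between -0.022 and 0.022 m and z of plane in the frame of wide_bay between -0.003 and 0.004 m and angle between each of plane, spatula's own z axis and vertical below 0.05 rad and x of plane_tip in the frame of wide_bay above 0.05 m and linear speed of each of plane, spatula below 0.05 m/s and x of spatula in the frame of left_bay between -0.03 and 0.03 m and y of spatula in the frame of left_bay between -0.022 and 0.022 m and z of spatula in the frame of left_bay between -0.003 and 0.004 m and x of spatula_tip in the frame of left_bay above 0.05 m and value of joint drawer below 0.06 m and contact force between the fingers and plane below 0.05 N and contact force between the fingers and spatula below 0.05 N), for 0.2 s.
At the end, for the whole second after the job is handed in: Drawer shut to 6 mm. Plane in the wide bay, spatula in the left: origins within 30 mm lengthwise, 22 mm sideways of the bay's centre, within 4 mm of its floor, tilt under 0.05 rad, blade tip over 50 mm beyond the centre towards the drawer's back, at rest. Trier still flat in the right bay (x of plane in the frame of wide_bay between -0.03 and 0.03 m and y of plane in the frame of wide_bay between -0.022 and 0.022 m and z of plane in the frame of wide_bay between -0.003 and 0.004 m and angle between each of plane, spatula's own z axis and vertical below 0.05 rad and x of plane_tip in the frame of wide_bay above 0.05 m and linear speed of each of plane, spatula below 0.05 m/s and x of spatula in the frame of left_bay between -0.03 and 0.03 m and y of spatula in the frame of left_bay between -0.022 and 0.022 m and z of spatula in the frame of left_bay between -0.003 and 0.004 m and x of spatula_tip in the frame of left_bay above 0.05 m and x of trier in the frame of right_bay between -0.035 and 0.035 m and y of trier in the frame of right_bay between -0.025 and 0.025 m and angle between trier's own z axis and vertical below 0.1 rad and value of joint drawer above 0.224 m); the robot touches nothing.
It fails at once if the cheese wedge, half wheel, honey jar or price card is pushed more than 30 mm or tipped (distance of any of wedge, half_wheel, jar, card from where it was at the start of the episode above 0.03 m or angle between any of wedge, half_wheel, jar, card's own z axis and vertical above 0.3 rad).
It fails at once if a tool moves faster than 0.7 m/s without being held (dropped from more than about 25 mm, or thrown) ((linear speed of plane above 0.7 m/s and contact force between the fingers and plane below 0.05 N) or (linear speed of spatula above 0.7 m/s and contact force between the fingers and spatula below 0.05 N)).
It fails at once if the drawer is slammed (faster than 0.5 m/s) (velocity of joint drawer above 0.5 m/s).
It also fails if it takes over 70 s, if anything falls off the work surface, if the arm or the gripper's body presses on something with over 40 N, if the wrist force passes 120 N, or if a joint passes its speed limit or range.

## Working session

There is one attempt and no reset: what is moved stays moved. The work goes in short steps, Python scripts to look and compute and a shell command to move; the robot and the scene stay as the last step left them, time stands still between calls to the robot, and variables do not carry over. Pictures are saved under pics/ and viewed, at most 10 in all, crops included, and the job is handed in when it is done.

```bash
mkdir -p pics
cat > h.py <<'E'
import numpy as np, cv2
from cell import bot, optics, finder
def ray(cam,uv,z):
    i=optics.camera_info(cam);K=np.array(i["K"]);T=np.array(i["world_to_cam"])
    R,t=T[:3,:3],T[:3,3];c=-R.T@t
    uv=np.atleast_2d(uv).astype(float)
    d=np.c_[uv,np.ones(len(uv))]@np.linalg.inv(K).T@R
    return c+d*((z-c[2])/d[:,2])[:,None]
def save(cam,n):
    p=optics.camera(cam);cv2.imwrite(f"pics/{n}.png",p[:,:,::-1]);return p
E
python3 - <<'E'
from h import *
a=save("scene","s0");b=save("side","d0")
cv2.imwrite("pics/both.png",cv2.resize(np.vstack([a,b])[:,:,::-1],(800,1200))[:,:]) 
for cam in("scene","side"):
    i=optics.camera_info(cam);T=np.array(i["world_to_cam"]);print(cam,(-T[:3,:3].T@T[:3,3]).round(),T[:3,:3].round(2).tolist())
    for t in("plane","spatula","drawer_knob","trier","case","jar","card"):
        for r in finder.outline_of(cam,t)[:3]:
            m=r["pixels"];ys,xs=np.nonzero(m)
            print(cam,t,round(r["confidence"],2),np.round(r["box"]),ray(cam,[xs.mean(),ys.mean()],10)[0].round())
print(bot.sense())
E
```

```text
scene [1145. -786.  799.] [[0.77, 0.64, 0.01], [0.38, -0.45, -0.81], [-0.51, 0.62, -0.59]]
scene plane 0.9 [ 98. 231. 160. 250.] [ 315. -406.   10.]
scene plane 0.74 [233. 158. 273. 174.] [287. 178.  10.]
scene plane 0.64 [177. 220. 205. 269.] [ 497. -318.   10.]
scene spatula 0.5 [287. 164. 336. 184.] [537. 300.  10.]
scene drawer_knob 0.84 [228. 173. 330. 249.] [559.  14.  10.]
scene trier 0.64 [247. 213. 285. 234.] [583. -84.  10.]
scene trier 0.18 [332. 188. 350. 202.] [698. 259.  10.]
scene case 0.93 [223. 174. 418. 314.] [766. -21.  10.]
scene jar 0.78 [244. 240. 270. 274.] [ 667. -204.   10.]
scene card 0.41 [332. 186. 348. 198.] [699. 261.  10.]
side [ -50.  964. 1034.] [[-0.86, -0.51, 0.0], [-0.34, 0.56, -0.76], [0.39, -0.65, -0.65]]
side plane 0.97 [248. 251. 306. 284.] [279. 186.  10.]
side plane 0.76 [280. 151. 298. 183.] [ 480. -295.   10.]
side plane 0.58 [323. 158. 358. 173.] [ 322. -384.   10.]
side spatula 0.82 [162. 253. 218. 272.] [531. 310.  10.]
side spatula 0.58 [229. 138. 243. 162.] [ 713. -273.   10.]
side drawer_knob 0.61 [169. 152. 276. 233.] [625. -32.  10.
[... 351 characters left out ...]
'q': array([-1.35802074e+00,  4.23060589e-01,  1.62990597e+00,  7.32436543e-06,
        1.08863236e+00, -1.90028403e-02]), 'joint_velocities': array([ 0.00034755,  0.00188408, -0.00021381,  0.00053273,  0.00141326,
        0.00052457]), 'joint_torque': array([ 5.21958955e-04, -5.44510496e+01, -2.74034983e+01,  6.44358667e-02,
        1.66296959e-02, -3.21467034e-06]), 'tool_pos': array([ 143.58778002, -608.25537756,  204.39733834]), 'tcp_rot': array([-3.43012523e-06,  9.93292554e-01,  1.15628295e-01,  2.92657743e-06]), 'ft_force': array([ 0.19559146, -0.07336243,  0.20917595]), 'torque': array([ 0.01261214, -0.000436  ,  0.03228171]), 'gripper_force': 0.0, 'gripper_width': 87.34230895357366}
```

View pics/s0.png

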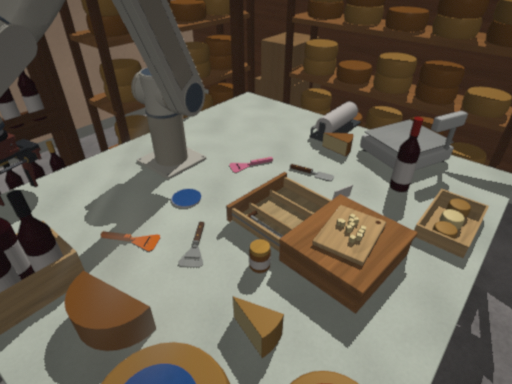

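View pics/d0.png

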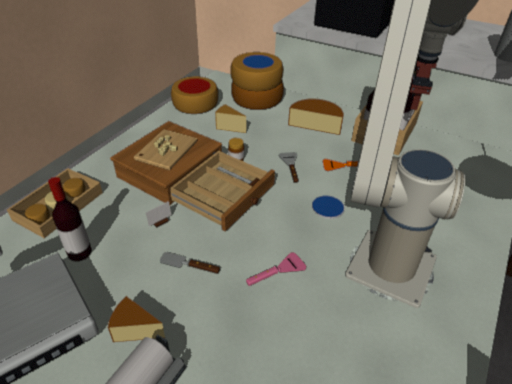

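Scene view: the real plane (dark handle, steel blade) is at about (193,245), the spatula at (312,172) and the drawer at (275,210). The orange and pink tools are decoys. Next I'll work out rough poses and the wrist camera's offset.

Run:
```python
from h import *
for cam in("scene","side"):
    optics.camera(cam)
    for t in("plane","spatula"):
        for r in finder.outline_of(cam,t)[:3]:
            ys,xs=np.nonzero(r["pixels"]);P=ray(cam,np.c_[xs,ys],6)[:,:2].astype(np.float32)
            (c,s,a)=cv2.minAreaRect(P);b=cv2.boxPoints((c,s,a))
            print(cam,t,np.round(c),np.round(s),round(a),b.round().tolist())
# case lid & drawer corners by hand
print("lid scene",ray("scene",[[282,237],[333,199],[413,234],[353,290]],94)[:,:2].round().tolist())
print("lid side",ray("side",[[112,155],[167,125],[222,150],[175,186]],94)[:,:2].round().tolist())
i=optics.camera_info("wrist");T=np.array(i["world_to_cam"]);R=T[:3,:3];print(i["K"],(-R.T@T[:3,3]).round(),R.round(2))
```

```text
scene plane [ 297. -423.] [199.  73.] 35 [[194.0, -449.0], [236.0, -510.0], [399.0, -396.0], [357.0, -336.0]]
scene plane [ 464. -299.] [ 72. 208.] 46 [[364.0, -252.0], [514.0, -397.0], [563.0, -345.0], [414.0, -200.0]]
scene plane [298. 192.] [196.  77.] 57 [[213.0, 130.0], [278.0, 89.0], [384.0, 254.0], [319.0, 295.0]]
scene spatula [522. 302.] [195.  46.] 7 [[422.0, 314.0], [428.0, 267.0], [621.0, 291.0], [616.0, 337.0]]
side plane [279. 204.] [190.  77.] 67 [[207.0, 130.0], [278.0, 101.0], [351.0, 277.0], [280.0, 306.0]]
side plane [ 483. -283.] [ 68. 196.] 28 [[406.0, -212.0], [499.0, -386.0], [559.0, -353.0], [467.0, -180.0]]
side plane [ 311. -389.] [133.  71.] 25 [[236.0, -384.0], [265.0, -450.0], [386.0, -394.0], [356.0, -329.0]]
side spatula [521. 309.] [189.  48.] 11 [[424.0, 315.0], [434.0, 267.0], [619.0, 304.0], [609.0, 352.0]]
lid scene [[720.0, -165.0], [740.0, 90.0], [1007.0, 92.0], [968.0, -205.0]]
lid side [[1013.0, 98.0], [968.0, -165.0], [688.0, -135.0], [710.0, 119.0]]
[[295.20568494   0.         253.43355953]
 [  0.         295.20568494 195.51106306]
 [  0.           0.           1.        ]] [ 225. -590.  384.] [[ 0.23 -0.97 -0.  ]
 [-0.93 -0.22  0.3 ]
 [-0.29 -0.07 -0.95]]
```

```bash
python3 -m creep '{"dp":[[20,20,40],[46,70,70],[72,128,100],[98,186,130],[124,244,160],[150,300,176],[180,356,176],[210,412,176],[240,470,176],[270,530,176],[306,588,176],[306,588,176]],"turn":[0,0,0,0,0,0,0,0,0,0,0,0]}' 1; python3 -m creep '{"dp":[[0,0,0],[0,0,0],[0,0,0]],"turn":[0,0,0]}'
python3 - <<'E'
from h import *
print(bot.sense()["tool_pos"])
a=save("wrist","w0")
for t in("plane","spatula","trier","drawer_knob","case"):
    for r in finder.outline_of("wrist",t)[:3]:
        ys,xs=np.nonzero(r["pixels"]);P=ray("wrist",np.c_[xs,ys],4)[:,:2].astype(np.float32)
        (c,s,an)=cv2.minAreaRect(P);b=cv2.boxPoints((c,s,an))
        print(t,round(r["confidence"],2),r["box"],np.round(c),np.round(s),round(an),b.round().tolist())
E
```

```text
clock: 2.6
tool_pos: [450.4, -17.8, 380.6]
tcp_rot: [-0.0, 0.993, 0.117, 0.0]
ft_force: [-0.2, 0.6, 0.0]
gripper_width: 87.7
gripper_force: 0.0
clock: 2.98
tool_pos: [449.1, -21.2, 380.4]
tcp_rot: [0.0, 0.993, 0.115, -0.0]
ft_force: [0.6, -0.5, -0.0]
gripper_width: 87.9
gripper_force: 0.0
[449.11176202 -21.23379763 380.42486117]
plane 0.85 [391.4, 221.7, 429.5, 277.5] [ 319. -383.] [131.  75.] 18 [[245.0, -367.0], [268.0, -439.0], [393.0, -399.0], [370.0, -328.0]]
plane 0.66 [343.4, 134.8, 440.9, 196.9] [ 486. -281.] [ 75. 190.] 28 [[408.0, -215.0], [497.0, -383.0], [563.0, -348.0], [474.0, -180.0]]
spatula 0.75 [59.0, 0.0, 94.5, 121.0] [527. 305.] [189.  46.] 13 [[430.0, 307.0], [440.0, 261.0], [624.0, 303.0], [613.0, 349.0]]
trier 0.86 [289.3, 7.8, 349.2, 121.0] [ 614. -117.] [ 63. 179.] 77 [[520.0, -128.0], [695.0, -168.0], [708.0, -106.0], [534.0, -67.0]]
drawer_knob 0.87 [160.2, 0.0, 386.7, 156.9] [595.  -5.] [265. 353.] 3 [[454.0, 164.0], [472.0, -188.0], [736.0, -175.0], [718.0, 178.0]]
case 0.9 [155.9, 0.4, 394.7, 155.2] [606.  -9.] [340. 287.] 87 [[453.0, -170.0], [739.0, -187.0], [759.0, 153.0], [472.0, 169.0]]
```

View pics/w0.png

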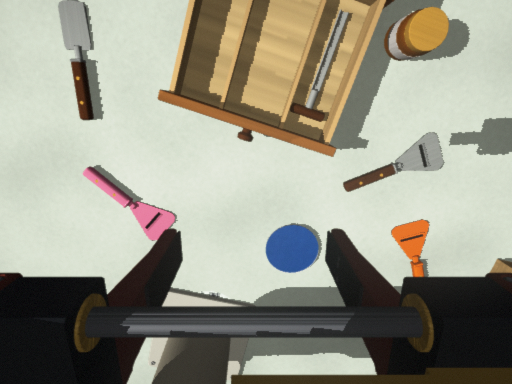

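Wrist view: spatula handle at (82,90) with its blade at (75,25). Real plane's handle end is at (346,186) and its blade at (425,152). Drawer panel edge runs (160,95)–(334,154), knob (245,134), dividers clear, trier in the right bay. I'll compute the drawer pose.

Run:
```python
from h import *
p=cv2.imread("pics/w0.png")
cv2.imwrite("pics/w0c.png",cv2.resize(p[0:200,150:400],(750,600),interpolation=cv2.INTER_CUBIC))
def pr(n,uv,z):
    q=ray("wrist",uv,z)[:,:2];d=q[-1]-q[0];print(n,q.round(1).tolist(),np.degrees(np.arctan2(d[1],d[0])).round(1))
pr("panel top",[[160,93],[335,152]],78)
pr("knob",[[245,140]],46)
pr("div L",[[222,105],[253,0]],47)
pr("div R",[[280,125],[325,0]],47)
```

```text
panel top [[511.9, 141.8], [486.7, -149.1]] -94.9
knob [[468.1, -1.6]] 0.0
div L [[515.6, 48.3], [674.7, 32.7]] -5.6
div R [[506.3, -53.8], [699.5, -72.9]] -5.7
```

View pics/w0c.png

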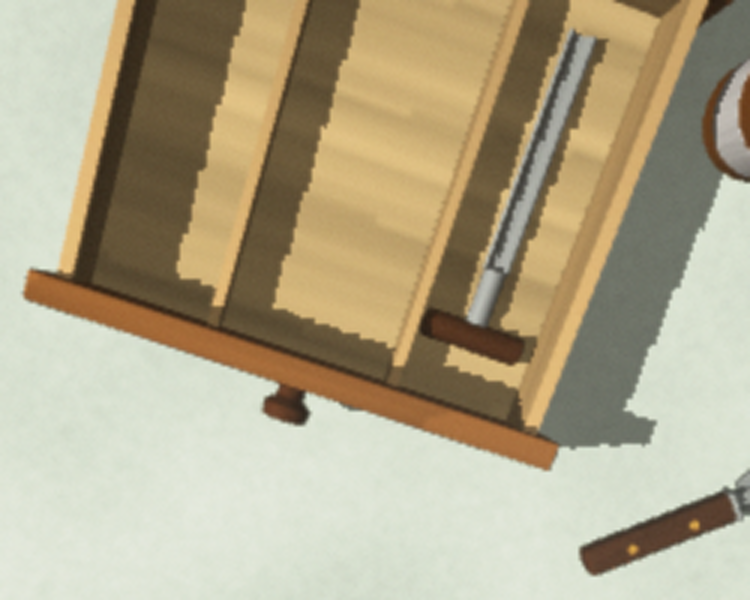

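Run:
```python
from h import *
def pr(n,uv,z):
    q=ray("wrist",uv,z)[:,:2];d=q[-1]-q[0];print(n,q.round(1).tolist(),np.degrees(np.arctan2(d[1],d[0])).round(2),np.linalg.norm(d).round(1));return q
o=pr("outer",[[158.3,99],[334,156]],78)
i=pr("inner",[[160,90],[335.7,147.3]],78)
k=pr("knob",[[245,141]],46)
L=pr("div L",[[223.7,101.7],[251,0]],47)
R=pr("div R",[[282.7,123.3],[322.7,0]],47)
for yaw in(-0.085,-0.095,-.105):
    x=np.array([np.cos(yaw),np.sin(yaw)]);y=np.array([-x[1],x[0]])
    X=np.mean([o.mean(0)@x+127,i.mean(0)@x+111,k[0]@x+149],0) 
    Y=[o.mean(0)@y,k[0]@y,(L.mean(0)@y+R.mean(0)@y)/2]
    print(yaw,o.mean(0)@x+127,i.mean(0)@x+111,k[0]@x+149,np.round(Y,1),(X*x+np.mean(Y)*y).round(1))
```

```text
outer [[502.6, 143.2], [480.1, -149.5]] -94.39 293.5
inner [[516.3, 142.4], [494.3, -147.8]] -94.33 291.1
knob [[466.4, -2.0]] 0.0 0.0
div L [[521.3, 46.5], [674.0, 35.7]] -4.08 153.0
div R [[510.0, -57.5], [698.7, -69.5]] -3.66 189.0
-0.085 616.8125217842517 614.6805266049644 613.9035761032402 [38.5 37.6 39.9] [616.2 -13.7]
-0.095 616.4025781716962 614.2534101763973 613.5042065468695 [43.4 42.3 45.9] [616.1 -14.7]
-0.105 615.9436947091576 613.775968826189 613.0583869569297 [48.3 46.9 51.8] [616.  -15.6]
```

```bash
python3 -m creep '{"dp":[[4,-31,-20],[8,-62,-40],[12,-93,-60],[16,-124,-80],[20,-155,-100],[24,-186,-120],[27,-217,-140],[30,-247,-160],[30,-247,-180],[30,-247,-180],[30,-247,-180]],"turn":[-0.16,-0.32,-0.48,-0.64,-0.8,-0.96,-1.12,-1.25,-1.31,-1.31,-1.31]}' 1
cat > loc.py <<'E'
from h import *
import sys
# handle-axis fit: mask -> metric rect at blade height, plus tool's closing axis
def loc(t,cam,z=5):
    s=bot.sense();optics.camera(cam);out=[]
    q=s["tcp_rot"];tx=np.arctan2(2*q[1]*q[2],q[1]**2-q[2]**2)
    for r in finder.outline_of(cam,t)[:3]:
        ys,xs=np.nonzero(r["pixels"]);P=ray(cam,np.c_[xs,ys],z)[:,:2]
        c=P.mean(0);u=np.linalg.svd(P-c,full_matrices=False)[2][0]
        e=(P-c)@u;m=(e.max()+e.min())/2
        rect=cv2.minAreaRect(P.astype(np.float32))
        out.append((round(r["confidence"],2),"mid",(c+u*m).round(1),"len",round(np.ptp(e)),"ang",np.degrees(np.arctan2(u[1],u[0])).round(1),"rect",np.round(rect[0],1),np.round(rect[1]),round(rect[2],1)))
    print("tcp",s["tool_pos"].round(1),"toolx deg",np.degrees(tx).round(1));[print(*o) for o in out]
if __name__=="__main__":loc(sys.argv[1],sys.argv[2])
E
python3 loc.py plane wrist
python3 - <<'E'
from h import *
save("wrist","w1")
E
```

```text
clock: 4.65
tool_pos: [479.9, -267.3, 201.0]
tcp_rot: [-0.0, 0.859, -0.513, 0.0]
ft_force: [0.9, -0.4, 0.4]
gripper_width: 87.5
gripper_force: 0.0
tcp [ 479.9 -267.3  201. ] toolx deg -61.7
0.91 mid [ 295.4 -410.8] len 189 ang -151.0 rect [ 304.7 -418.7] [188.  74.] 38.3
0.68 mid [ 473.5 -285.3] len 193 ang 126.0 rect [ 486.1 -280.8] [ 73. 195.] 27.0
```

View pics/w1.png

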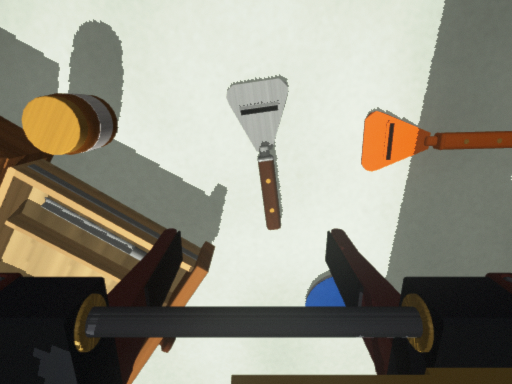

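Plane seen from above: bolts at (268,181) and (271,211), handle end at (274,229), and front blade edge centre near (257,81).

Run:
```python
from h import *
a=ray("wrist",[[268,181],[271,211],[265.5,162],[274,229]],18)[:,:2];b=ray("wrist",[[257.5,80.5],[228,97],[288,80]],4)[:,:2]
print(a.round(1).tolist(),b.round(1).tolist())
t,h=b[0],a[3];d=t-h;print(np.linalg.norm(d),np.degrees(np.arctan2(d[1],d[0])),(t+h)/2)
d=a[1]-a[0];print(np.degrees(np.arctan2(-d[1],-d[0])))
d/=np.linalg.norm(d);
u=(t-h)/np.linalg.norm(t-h);print("grip",(t+h)/2-15*u)
```

```text
[[459.3, -265.9], [436.1, -232.3], [473.9, -285.7], [420.0, -211.9]] [[528.2, -365.0], [550.7, -331.7], [496.4, -382.7]]
187.4520817983488 -54.770101398641266 [ 474.09546179 -288.46996959]
-55.33363544379628
grip [ 465.44258208 -276.21730977]
```

```bash
python3 -m creep '{"dp":[[-7,-5,-40],[-14,-9,-80],[-14,-9,-120],[-14,-9,-150],[-14,-9,-170],[-14,-9,-180],[-14,-9,-185],[-14,-9,-185],[-14,-9,-185]],"turn":[0.06,0.117,0.117,0.117,0.117,0.117,0.117,0.117,0.117]}' 1
python3 -m creep '{"dp":[[0,0,0],[0,0,0],[0,0,0],[0,0,0],[0,0,0],[0,0,0],[0,0,0]],"turn":[0,0,0,0,0,0,0]}' 0
python3 -m creep '{"dp":[[0,0,10],[0,0,30],[0,0,60],[0,0,90],[0,0,120],[0,0,136],[0,0,136],[0,0,136]],"turn":[0,0,0,0,0,0,0,0]}'
python3 loc.py plane wrist
python3 - <<'E'
from h import *
save("wrist","w2")
E
```

```text
clock: 5.92
tool_pos: [466.1, -276.6, 16.1]
tcp_rot: [0.0, 0.887, -0.462, 0.001]
ft_force: [0.3, 0.5, 0.5]
gripper_width: 87.3
gripper_force: 0.0
clock: 6.8
tool_pos: [465.6, -276.3, 15.4]
tcp_rot: [-0.0, 0.887, -0.462, -0.0]
ft_force: [0.3, 0.1, -0.4]
gripper_width: 20.9
gripper_force: 0.0
clock: 7.8
tool_pos: [465.0, -275.9, 150.5]
tcp_rot: [-0.0, 0.887, -0.462, -0.001]
ft_force: [-0.1, 0.7, 0.3]
gripper_width: 0.5
gripper_force: 0.0
tcp [ 465.  -275.9  150.5] toolx deg -55.1
0.98 mid [ 479.7 -294. ] len 171 ang 126.0 rect [ 472.4 -304.3] [ 75. 173.] 46.3
0.64 mid [ 302.6 -406.2] len 173 ang -151.6 rect [ 311.9 -414.1] [172.  74.] 38.9
```

View pics/w2.png

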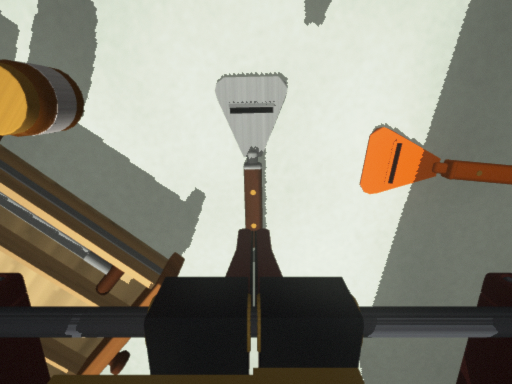

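The lift began before the fingers had finished closing, so the plane is still on the table, now well aligned. I'll repeat with a longer close.

```bash
python3 -m creep '{"dp":[[0,0,0],[0,0,0],[0,0,0],[0,0,0],[0,0,-30],[0,0,-70],[0,0,-100],[0,0,-120],[0,0,-130],[0,0,-136],[0,0,-136],[0,0,-136]],"turn":[0,0,0,0,0,0,0,0,0,0,0,0]}' 0.7
python3 -m creep '{"dp":[[0,0,0],[0,0,0],[0,0,0],[0,0,0],[0,0,0],[0,0,0],[0,0,0],[0,0,0],[0,0,0],[0,0,0]],"turn":[0,0,0,0,0,0,0,0,0,0]}' 0
```

```text
clock: 9.45
tool_pos: [466.1, -276.5, 16.1]
tcp_rot: [0.0, 0.887, -0.462, 0.001]
ft_force: [0.1, -0.1, -0.0]
gripper_width: 61.5
gripper_force: 0.0
clock: 10.7
tool_pos: [465.6, -276.3, 15.4]
tcp_rot: [-0.0, 0.887, -0.462, -0.0]
ft_force: [-0.1, -0.2, 0.2]
gripper_width: 0.4
gripper_force: 0.0
```

Run:
```python
from h import *
a=save("wrist","w3")
s=optics.camera("scene");d=optics.camera("side")
A=cv2.resize(s[170:290,140:260],(400,400),interpolation=2);B=cv2.resize(d[120:220,250:350],(400,400),interpolation=2)
cv2.imwrite("pics/w3b.png",np.vstack([np.hstack([A,B]),cv2.resize(a,(800,600))[200:400]])[:,:,::-1])
```

```text
(no output)
```

View pics/w3b.png

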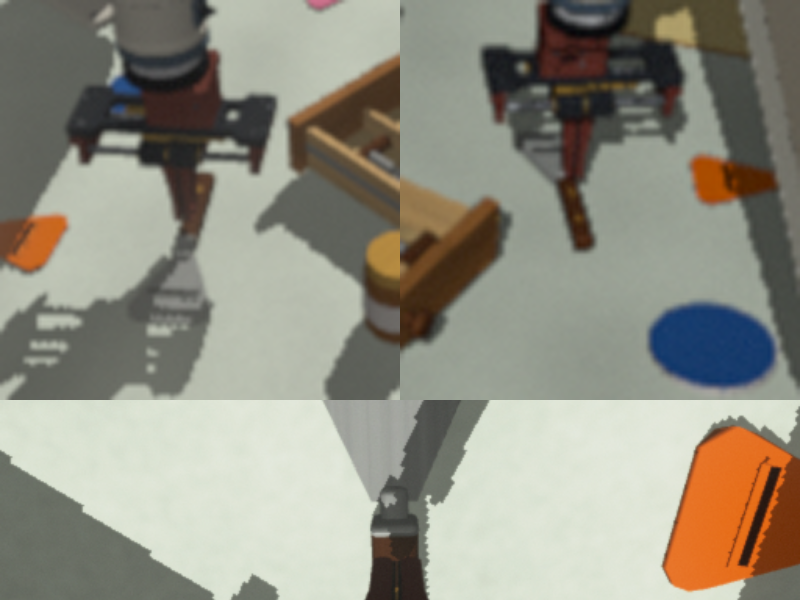

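```bash
python3 - <<'E'
from h import *
s=bot.sense();t=s["tool_pos"];print(t,s["gripper_width"],s["q"].round(3))
for cam in("scene","side","wrist"):
    i=optics.camera_info(cam);T=np.array(i["world_to_cam"]);K=np.array(i["K"])
    for dz in(-11,8,60):
        p=K@(T[:3,:3]@(t+[0,0,dz])+T[:3,3]);print(cam,dz,(p[:2]/p[2]).round(1))
E
python3 - <<'E'
import cv2
from h import *
d=cv2.imread("pics/w3.png")
s=optics.camera("scene")[:,:,::-1];e=optics.camera("side")[:,:,::-1]
A=cv2.resize(s[195:255,170:230],(400,400),interpolation=2);B=cv2.resize(e[140:190,270:320],(400,400),interpolation=2)
cv2.imwrite("pics/w4.png",np.hstack([A,B]))
E
```

```text
[ 465.61797501 -276.25653547   15.39165737] 0.3249056374646869 [-0.557  0.594  1.911  0.     0.637  1.974]
scene -11 [196.9 240.7]
scene 8 [196.3 236.3]
scene 60 [194.7 224. ]
side -11 [291.3 168.3]
side 8 [291.7 164.3]
side 60 [292.8 153.2]
wrist -11 [253.9 227.7]
wrist 8 [253.9 239.7]
wrist 60 [254.  288.7]
```

View pics/w4.png

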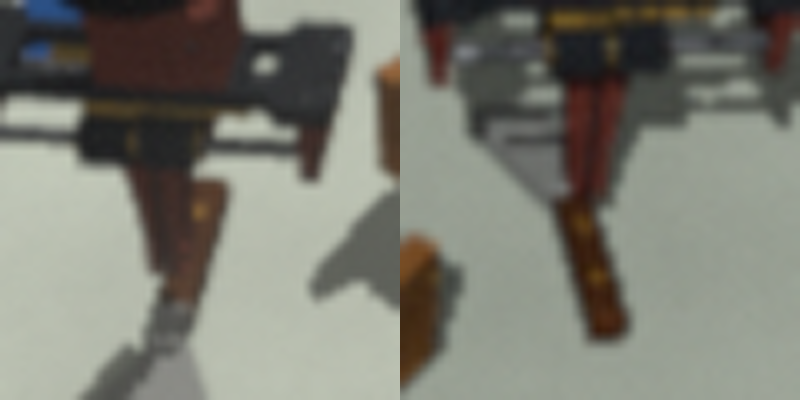

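Scene and side views show the closed fingertips resting about 15–20 mm higher than the reported pose implies, just over the handle at side crop (590,200). I'll open and feel downwards in small steps, watching the force.

```bash
python3 -m creep '{"dp":[[0,0,0],[0,0,0],[0,0,0],[0,0,0],[0,0,0],[0,0,-2],[0,0,-4],[0,0,-4],[0,0,-4]],"turn":[0,0,0,0,0,0,0,0,0]}' 0.6
python3 -m creep '{"dp":[[0,0,-1],[0,0,-2],[0,0,-2],[0,0,-2]],"turn":[0,0,0,0]}'; python3 -m creep '{"dp":[[0,0,-1],[0,0,-2],[0,0,-2],[0,0,-2]],"turn":[0,0,0,0]}'
```

```text
clock: 12.08
tool_pos: [465.6, -276.2, 11.3]
tcp_rot: [-0.0, 0.887, -0.462, -0.0]
ft_force: [-0.1, -0.6, 0.0]
gripper_width: 52.3
gripper_force: 0.0
clock: 12.58
tool_pos: [465.6, -276.3, 9.4]
tcp_rot: [0.0, 0.887, -0.462, -0.0]
ft_force: [0.3, 0.5, 0.2]
gripper_width: 52.6
gripper_force: 0.0
clock: 13.08
tool_pos: [465.6, -276.3, 7.4]
tcp_rot: [0.0, 0.887, -0.462, -0.0]
ft_force: [-0.8, 0.0, 0.1]
gripper_width: 52.8
gripper_force: 0.0
```

No contact at a reported fingertip height of −3.6 mm, so the height offset is real. I'll keep going down.

```bash
for i in 1 2; do python3 -m creep '{"dp":[[0,0,-1],[0,0,-2],[0,0,-2],[0,0,-2]],"turn":[0,0,0,0]}' | grep -E "tool_pos|ft"; done; python3 -m creep '{"dp":[[0,0,-1],[0,0,-2],[0,0,-2],[0,0,-2]],"turn":[0,0,0,0]}'
```

```text
tool_pos: [465.6, -276.2, 5.4]
ft_force: [0.7, -0.1, 0.3]
tool_pos: [465.6, -276.2, 3.4]
ft_force: [0.4, 1.0, -0.5]
clock: 14.58
tool_pos: [465.6, -276.3, 1.3]
tcp_rot: [-0.0, 0.887, -0.462, -0.0]
ft_force: [0.3, -0.4, 0.7]
gripper_width: 52.7
gripper_force: 0.0
```

```bash
for i in 1 2; do python3 -m creep '{"dp":[[0,0,-1],[0,0,-1]],"turn":[0,0]}' | grep -E "tool_pos|ft"; done; python3 -m creep '{"dp":[[0,0,-1],[0,0,-1]],"turn":[0,0]}' | grep -E "tool_pos|ft"; python3 -m creep '{"dp":[[0,0,-1],[0,0,-1]],"turn":[0,0]}' | grep -E "tool_pos|ft"
```

```text
tool_pos: [465.5, -276.2, 0.3]
ft_force: [-0.0, 0.5, -0.1]
tool_pos: [465.5, -276.2, -0.7]
ft_force: [-0.1, -0.2, 0.7]
tool_pos: [465.6, -276.3, -1.7]
ft_force: [-0.4, 0.5, 0.4]
tool_pos: [465.5, -276.2, -2.7]
ft_force: [-0.4, 0.5, -0.3]
```

Still free at −2.7. I'll close here and see whether it holds the handle.

```bash
python3 -m creep '{"dp":[[0,0,0],[0,0,0],[0,0,0],[0,0,0],[0,0,0],[0,0,0],[0,0,0],[0,0,0]],"turn":[0,0,0,0,0,0,0,0]}' 0
python3 - <<'E'
from h import *
s=optics.camera("scene")[:,:,::-1];e=optics.camera("side")[:,:,::-1]
A=cv2.resize(s[195:255,170:230],(400,400),interpolation=2);B=cv2.resize(e[140:190,270:320],(400,400),interpolation=2)
cv2.imwrite("pics/w5.png",np.hstack([A,B]))
E
```

```text
clock: 16.58
tool_pos: [465.6, -276.3, -2.6]
tcp_rot: [0.0, 0.887, -0.462, 0.0]
ft_force: [-0.2, -0.3, 0.1]
gripper_width: 19.4
gripper_force: 30.0
```

Gripped: width 19.4 mm, force 30 N. The plane is on the table here at reported z = −2.6, so I'll use that as the height reference. Lifting and carrying it over the drawer.

```bash
python3 -m creep '{"dp":[[0,0,10],[0,0,30],[0,0,55],[0,0,80],[0,0,105],[0,0,125],[0,0,135],[0,0,135]],"turn":[0,0,0,0,0,0,0,0]}' | grep -E "pos|gripper"; python3 -m creep '{"dp":[[15,30,0],[30,60,0],[45,90,0],[60,120,0],[76,150,0],[92,180,0],[108,210,0],[122,240,0],[132,258,0],[136,264,0],[136,264,0],[136,264,0]],"turn":[0.09,0.18,0.27,0.36,0.46,0.56,0.66,0.76,0.85,0.888,0.888,0.888]}'
python3 -m creep '{"dp":[[0,0,0],[0,0,0]],"turn":[0,0]}' | grep pos
python3 - <<'E'
from h import *
save("wrist","w6")
E
```

```text
tool_pos: [465.9, -276.4, 133.0]
gripper_width: 18.6
gripper_force: 30.0
clock: 19.18
tool_pos: [601.0, -13.0, 132.0]
tcp_rot: [0.0, 0.999, -0.037, -0.0]
ft_force: [0.6, 0.0, -1.2]
gripper_width: 18.7
gripper_force: 30.0
tool_pos: [601.4, -12.8, 132.4]
```

View pics/w6.png

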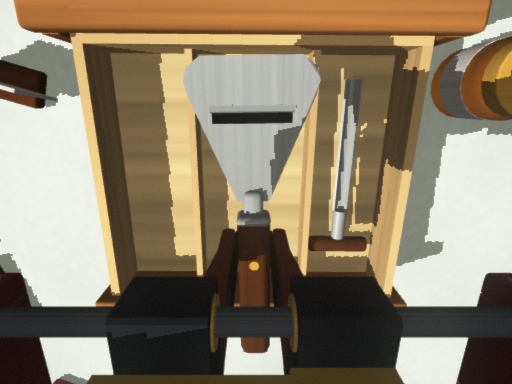

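Wrist view: plane held straight, blade centre column about 251. Dividers at columns about 190–200 and 305–313 and side walls symmetric about column 255, so it's laterally aligned. Now the lengthwise check from the back wall edge (row 45) and blade edge (row 55).

Run:
```python
from h import *
yaw=-0.074;x=np.array([np.cos(yaw),np.sin(yaw)]);y=np.array([-x[1],x[0]]);t=bot.sense()["tool_pos"][:2]
p=lambda uv,z:((ray("wrist",uv,z)[:,:2]-t)@np.c_[x,y]).round(1).tolist()
for d in(0,8,15,20):
    print(d,"backwall top inner",p([[255,47]],67-d),"side walls",p([[90,130],[423,130]],67-d),"blade tip/handle end",p([[253,55],[200,56],[305,56]],138-d),p([[255,351]],152-d),"div",p([[193,120],[311,120]],47-d),"trier",p([[338,238],[353,80]],30-d),"bladewidth",p([[184,78],[320,78]],138-d))
```

```text
0 backwall top inner [[123.3, -1.4]] side walls [[62.3, 132.6], [62.3, -137.8]] blade tip/handle end [[107.8, -0.1], [107.3, 28.4], [107.3, -28.0]] [[-77.4, -1.4]] div [[69.1, 52.4], [69.1, -50.3]] trier [[-51.6, -88.7], [102.8, -88.8]] bladewidth [[96.3, 37.8], [96.3, -36.8]]
8 backwall top inner [[124.6, -1.4]] side walls [[61.6, 136.9], [61.7, -142.3]] blade tip/handle end [[108.9, -0.0], [108.4, 29.7], [108.4, -29.2]] [[-85.5, -1.4]] div [[68.7, 54.0], [68.7, -51.8]] trier [[-55.4, -91.2], [103.3, -91.3]] bladewidth [[96.9, 39.5], [96.9, -38.4]]
15 backwall top inner [[125.8, -1.4]] side walls [[61.0, 140.7], [61.1, -146.3]] blade tip/handle end [[109.9, -0.0], [109.4, 30.9], [109.4, -30.3]] [[-92.5, -1.5]] div [[68.3, 55.4], [68.3, -53.1]] trier [[-58.8, -93.4], [103.8, -93.5]] bladewidth [[97.4, 41.1], [97.4, -39.9]]
20 backwall top inner [[126.6, -1.5]] side walls [[60.6, 143.5], [60.6, -149.1]] blade tip/handle end [[110.6, -0.0], [110.1, 31.7], [110.1, -31.1]] [[-97.5, -1.5]] div [[68.0, 56.4], [68.1, -54.0]] trier [[-61.2, -95.0], [104.2, -95.1]] bladewidth [[97.8, 42.2], [97.8, -40.9]]
```

Aligned within a few mm both ways. Lowering now, then feeling for the floor.

```bash
python3 -m creep '{"dp":[[0,0,-20],[0,0,-45],[0,0,-70],[0,0,-85],[0,0,-95],[0,0,-102],[0,0,-106],[0,0,-106],[0,0,-106],[0,0,-106]],"turn":[0,0,0,0,0,0,0,0,0,0]}' | grep -E "pos|ft"; for i in 1 2; do python3 -m creep '{"dp":[[0,0,-1],[0,0,-1]],"turn":[0,0]}' | grep -E "pos|ft"; done
```

```text
tool_pos: [601.9, -12.3, 26.8]
ft_force: [0.4, 0.0, -1.3]
tool_pos: [601.6, -12.3, 25.4]
ft_force: [-0.3, -0.0, -0.7]
tool_pos: [601.5, -12.3, 24.2]
ft_force: [-0.1, -1.1, -0.6]
```

```bash
for i in 1 2 3; do python3 -m creep '{"dp":[[0,0,-1],[0,0,-1]],"turn":[0,0]}' | grep -E "pos|ft"; done
```

```text
tool_pos: [601.5, -12.2, 23.3]
ft_force: [0.5, 0.6, -0.6]
tool_pos: [601.5, -12.2, 22.3]
ft_force: [-0.1, -0.2, -1.0]
tool_pos: [601.5, -12.3, 21.3]
ft_force: [-1.1, -0.6, -0.9]
```

```bash
python3 -m creep '{"dp":[[0,0,-1],[0,0,-1]],"turn":[0,0]}' | grep -E "pos|ft"
```

```text
tool_pos: [601.5, -12.3, 20.3]
ft_force: [-0.6, -0.5, -0.6]
```

```bash
for i in 1 2; do python3 -m creep '{"dp":[[0,0,-1],[0,0,-1]],"turn":[0,0]}' | grep -E "pos|ft"; done
```

```text
tool_pos: [601.7, -12.3, 19.4]
ft_force: [0.3, -0.4, -1.1]
tool_pos: [602.5, -12.3, 19.4]
ft_force: [-1.2, 0.6, 6.3]
```

Floor contact came at 19.4, exactly as predicted. Easing up 1 mm and releasing.

```bash
python3 -m creep '{"dp":[[0,0,0.5],[0,0,0.5],[0,0,0.5],[0,0,0.5],[0,0,0.5]],"turn":[0,0,0,0,0]}' 0.4 | grep -E "pos|ft|grip"; python3 -m creep '{"dp":[[0,0,6],[0,0,20],[0,0,45],[0,0,75],[0,0,110],[0,0,140],[0,0,160],[0,0,160],[0,0,160]],"turn":[0,0,0,0,0,0,0,0,0]}' | grep -E "clock|pos|ft|grip"
python3 - <<'E'
from h import *
p=save("wrist","w7");yaw=-0.074;x=np.array([np.cos(yaw),np.sin(yaw)]);y=np.array([-x[1],x[0]]);O=np.array([616,-13])
for t in("plane","trier"):
    for r in finder.outline_of("wrist",t)[:2]:
        ys,xs=np.nonzero(r["pixels"]);P=(ray("wrist",np.c_[xs,ys],20)[:,:2]-O)@np.c_[x,y];re=cv2.minAreaRect(P.astype(np.float32))
        print(t,round(r["confidence"],2),P.min(0).round(),P.max(0).round(),np.round(re[0],1),np.round(re[1]),round(re[2],1))
E
```

```text
tool_pos: [601.6, -12.3, 18.8]
ft_force: [-0.7, -0.7, 0.5]
gripper_width: 35.3
gripper_force: 0.0
clock: 24.48
tool_pos: [601.1, -12.3, 178.6]
ft_force: [0.1, 0.2, 0.4]
gripper_width: 35.1
gripper_force: 0.0
plane 0.58 [-102.  -38.] [96. 39.] [  0.9 -13.7] [198.  75.] 10.0
plane 0.56 [-194.  262.] [-19. 316.] [-108.5  295.7] [177.  41.] 9.7
trier 0.94 [ -85. -123.] [ 89. -60.] [  1.9 -87.6] [175.  62.] 2.9
trier 0.2 [-102.  -37.] [94. 39.] [-3.9  1. ] [196.  75.] 0.0
```

Plane is centred in the bay (x −102…96, y −38…39 mm, angle ≈ 0). Now the spatula.

```bash
python3 -m creep '{"dp":[[-9,35,10],[-18,70,20],[-28,105,20],[-38,140,20],[-48,175,20],[-58,210,20],[-68,245,20],[-78,280,20],[-86,305,20],[-89,314,20],[-89,314,20],[-89,314,20]],"turn":[0.03,0.06,0.1,0.13,0.16,0.2,0.24,0.27,0.3,0.3,0.3,0.3]}' 0.7 | grep -E "clock|pos|grip"; python3 loc.py spatula wrist
python3 - <<'E'
from h import *
p=save("wrist","w8")
t=bot.sense()["tool_pos"][:2]
hsv=cv2.cvtColor(p,cv2.COLOR_RGB2HSV)
r=finder.outline_of("wrist","spatula")[0]["pixels"]
m=r&(hsv[:,:,1]>70)&(hsv[:,:,2]<140)  # wooden handle
for n,mm,z in(("handle",m,18),("blade",r&~m&(np.indices(m.shape)[0]<np.nonzero(m)[0].min()),4)):
    ys,xs=np.nonzero(mm);P=ray("wrist",np.c_[xs,ys],z)[:,:2];re=cv2.minAreaRect(P.astype(np.float32));print(n,len(xs),np.round(re[0],1),np.round(re[1]),round(re[2],1),xs.min(),xs.max(),ys.min(),ys.max())
E
```

```text
clock: 26.12
tool_pos: [512.8, 300.8, 198.6]
gripper_width: 61.4
gripper_force: 0.0
tcp [512.8 300.8 198.6] toolx deg 12.9
0.87 mid [524.5 305.3] len 191 ang -167.5 rect [524.5 305.5] [192.  45.] 12.0
handle 896 [481.2 296.4] [91. 18.] 13.2 244 258 162 230
blade 2422 [571.2 316.1] [96. 45.] 13.9 233 270 81 161
```

```bash
python3 -m creep '{"dp":[[-1,0,-40],[-2,0,-90],[-2,0,-130],[-2,0,-160],[-2,0,-180],[-2,0,-190],[-2,0,-195],[-2,0,-197],[-2,0,-198],[-2,0,-198]],"turn":[0,0,0,0,0,0,0,0,0,0]}' | grep -E "clock|pos|ft|grip"; python3 -m creep '{"dp":[[0,0,0],[0,0,0],[0,0,0],[0,0,0],[0,0,0],[0,0,0],[0,0,0],[0,0,0],[0,0,0]],"turn":[0,0,0,0,0,0,0,0,0]}' 0 | grep -E "clock|pos|ft|grip"
```

```text
clock: 27.58
tool_pos: [510.9, 301.9, 1.4]
ft_force: [0.8, -0.1, -0.5]
gripper_width: 61.8
gripper_force: 0.0
clock: 28.7
tool_pos: [510.6, 301.8, 0.9]
ft_force: [-0.5, -0.5, -0.1]
gripper_width: 0.4
gripper_force: 0.0
```

Missed again: the fingers closed above the handle. The height offset is larger than I assumed, so I'll open and feel further down.

```bash
python3 -m creep '{"dp":[[0,0,0],[0,0,0],[0,0,0],[0,0,0],[0,0,0],[0,0,-2],[0,0,-4],[0,0,-6],[0,0,-6]],"turn":[0,0,0,0,0,0,0,0,0]}' 0.6 | grep -E "clock|pos|ft|grip"; for i in 1 2; do python3 -m creep '{"dp":[[0,0,-1],[0,0,-1]],"turn":[0,0]}' | grep -E "pos|ft"; done
```

```text
clock: 29.82
tool_pos: [510.4, 301.6, -5.4]
ft_force: [0.2, 0.5, 0.3]
gripper_width: 53.1
gripper_force: 0.0
tool_pos: [510.6, 301.7, -6.2]
ft_force: [-0.3, 0.1, -0.8]
tool_pos: [510.5, 301.7, -7.2]
ft_force: [-0.4, -0.2, 0.4]
```

```bash
for i in 1 2; do python3 -m creep '{"dp":[[0,0,-1],[0,0,-1]],"turn":[0,0]}' | grep -E "pos|ft"; done
```

```text
tool_pos: [510.5, 301.7, -8.2]
ft_force: [-0.0, -0.4, 0.9]
tool_pos: [510.5, 301.7, -9.2]
ft_force: [-0.6, -0.1, -0.3]
```

```bash
for i in 1 2 3; do python3 -m creep '{"dp":[[0,0,-1],[0,0,-1]],"turn":[0,0]}' | grep -E "pos|ft"; done; python3 -m creep '{"dp":[[0,0,0],[0,0,0],[0,0,0],[0,0,0],[0,0,0],[0,0,0]],"turn":[0,0,0,0,0,0]}' 0 | grep -E "clock|pos|ft|grip"
```

```text
tool_pos: [510.6, 301.7, -10.2]
ft_force: [0.4, 0.3, 0.3]
tool_pos: [510.5, 301.7, -11.2]
ft_force: [0.0, -0.5, 0.3]
tool_pos: [510.5, 301.7, -12.2]
ft_force: [0.2, -0.1, 0.6]
clock: 32.33
tool_pos: [510.6, 301.8, -12.1]
ft_force: [-0.4, -0.1, 0.8]
gripper_width: 19.7
gripper_force: 30.0
```

Spatula gripped (19.7 mm, 30 N) at reported z −12.1, so contact with the drawer floor should come near 9.9.

```bash
python3 -m creep '{"dp":[[0,0,10],[0,0,30],[0,0,55],[0,0,80],[0,0,105],[0,0,125],[0,0,137],[0,0,137]],"turn":[0,0,0,0,0,0,0,0]}' | grep -E "pos|gripper"; python3 -m creep '{"dp":[[12,-27,0],[24,-54,0],[36,-81,0],[48,-108,0],[60,-135,0],[72,-162,0],[82,-186,0],[91,-206,0],[96,-218,0],[98,-222,0],[98,-222,0],[98,-222,0]],"turn":[-0.04,-0.08,-0.12,-0.16,-0.2,-0.24,-0.28,-0.3,-0.3,-0.3,-0.3,-0.3]}' | grep -E "clock|pos|ft|grip"
python3 - <<'E'
from h import *
save("wrist","w9");print(bot.sense()["tool_pos"])
E
```

```text
tool_pos: [511.2, 302.1, 126.3]
gripper_width: 20.0
gripper_force: 30.0
clock: 34.83
tool_pos: [608.3, 80.3, 124.9]
ft_force: [-0.2, 0.7, -1.2]
gripper_width: 19.8
gripper_force: 30.0
[608.32788181  80.37437905 124.8667738 ]
```

View pics/w9.png

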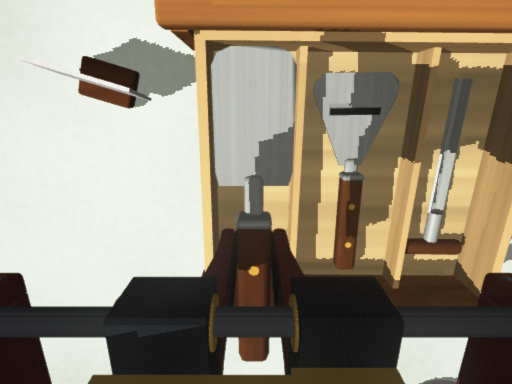

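Wrist view: the plane lies flat in the middle bay, tip near (357,75). The spatula hangs over the left bay, between the wall edge at about column 211 and the divider at about 295. I'll check its lateral centring.

Run:
```python
from h import *
yaw=-0.074;x=np.array([np.cos(yaw),np.sin(yaw)]);y=np.array([-x[1],x[0]]);t=bot.sense()["tool_pos"][:2]
p=lambda uv,z:((ray("wrist",uv,z)[:,:2]-t)@np.c_[x,y]).round(1).tolist()
for d in(0,15,25):
    print(d,"wall",p([[211,60],[213,200]],67-d),"div",p([[296,60],[290,200]],47-d),"back",p([[250,40]],67-d),"spat",p([[213,50],[295,50],[253,46],[216,183],[292,185]],141-d))
```

```text
0 wall [[113.4, 31.2], [4.9, 34.0]] div [[116.1, -33.9], [-1.5, -33.7]] back [[126.7, 2.5]] spat [[108.6, 20.2], [108.7, -21.0], [110.5, 0.1], [39.6, 21.1], [38.5, -22.3]]
15 wall [[115.3, 33.2], [-0.0, 36.1]] div [[118.0, -35.9], [-6.5, -35.7]] back [[129.4, 2.7]] spat [[110.9, 22.0], [111.0, -22.9], [112.9, 0.1], [35.6, 23.1], [34.4, -24.4]]
25 wall [[116.6, 34.5], [-3.4, 37.6]] div [[119.2, -37.2], [-9.8, -37.0]] back [[131.3, 2.8]] spat [[112.5, 23.3], [112.6, -24.1], [114.6, 0.2], [32.9, 24.4], [31.7, -25.7]]
```

```bash
python3 -m creep '{"dp":[[0,0,-20],[0,0,-45],[0,0,-70],[0,0,-85],[0,0,-97],[0,0,-105],[0,0,-110],[0,0,-110],[0,0,-110],[0,0,-110]],"turn":[0,0,0,0,0,0,0,0,0,0]}' | grep -E "pos|ft"; for i in 1 2; do python3 -m creep '{"dp":[[0,0,-1],[0,0,-1]],"turn":[0,0]}' | grep -E "pos|ft"; done
```

```text
tool_pos: [609.0, 79.8, 15.4]
ft_force: [0.5, -0.8, -1.7]
tool_pos: [608.6, 79.7, 13.9]
ft_force: [0.9, -0.8, -1.0]
tool_pos: [608.5, 79.7, 12.8]
ft_force: [-0.3, 0.1, -1.0]
```

```bash
python3 -m creep '{"dp":[[0,0,-1],[0,0,-1]],"turn":[0,0]}' | grep -E "pos|ft";  python3 -m creep '{"dp":[[0,0,-1],[0,0,-1]],"turn":[0,0]}' | grep -E "pos|ft"
```

```text
tool_pos: [608.5, 79.7, 11.8]
ft_force: [0.5, -0.7, -0.6]
tool_pos: [608.5, 79.7, 10.8]
ft_force: [-0.6, -0.0, -1.2]
```

```bash
python3 -m creep '{"dp":[[0,0,-1],[0,0,-1]],"turn":[0,0]}' | grep -E "pos|ft"
```

```text
tool_pos: [608.7, 79.8, 9.9]
ft_force: [0.7, 0.4, -0.9]
```

```bash
python3 -m creep '{"dp":[[0,0,-0.7],[0,0,-0.7]],"turn":[0,0]}' | grep -E "pos|ft"
```

```text
tool_pos: [609.1, 79.7, 9.9]
ft_force: [-0.6, -0.6, 5.0]
```

Contact at 9.9. Releasing, lifting and checking.

```bash
python3 -m creep '{"dp":[[0,0,0.5],[0,0,0.5],[0,0,0.5],[0,0,0.5]],"turn":[0,0,0,0]}' 0.36 | grep -E "pos|ft|grip"; python3 -m creep '{"dp":[[0,0,6],[0,0,20],[0,0,45],[0,0,75],[0,0,110],[0,0,140],[0,0,170],[0,0,180],[0,0,180]],"turn":[0,0,0,0,0,0,0,0,0]}' | grep -E "clock|pos|ft|grip"
python3 - <<'E'
from h import *
p=save("wrist","w10");yaw=-0.074;x=np.array([np.cos(yaw),np.sin(yaw)]);y=np.array([-x[1],x[0]]);O=np.array([616,-13])
for t in("plane","trier","spatula"):
    for r in finder.outline_of("wrist",t)[:2]:
        ys,xs=np.nonzero(r["pixels"]);P=(ray("wrist",np.c_[xs,ys],12)[:,:2]-O)@np.c_[x,y];re=cv2.minAreaRect(P.astype(np.float32))
        print(t,round(r["confidence"],2),P.min(0).round(),P.max(0).round(),np.round(re[0],1),np.round(re[1]),round(re[2],1))
E
```

```text
tool_pos: [608.5, 79.7, 9.6]
ft_force: [-0.1, -0.3, -0.3]
gripper_width: 31.4
gripper_force: 0.0
clock: 39.25
tool_pos: [608.8, 79.8, 190.4]
ft_force: [0.4, -0.1, -0.1]
gripper_width: 31.8
gripper_force: 0.0
plane 0.61 [-105.  -41.] [95. 38.] [-5.2 -1.6] [200.  78.] 0.1
plane 0.56 [-336.   92.] [-322.  164.] [-328.7  127.9] [14. 72.] 0.1
trier 0.59 [ -88. -132.] [ 89. -70.] [   0.7 -100.6] [177.  62.] 0.1
spatula 0.62 [-104.   69.] [ 95. 114.] [-4.6 90.2] [199.  45.] 1.2
spatula 0.49 [-169. -197.] [125. 145.] [-21.9 -26.4] [343. 293.] 89.5
```

Both tools lie centred and flat. Moving in front of the knob with the fingers closed.

```bash
python3 -m creep '{"dp":[[-35,-16,0],[-70,-32,0],[-105,-48,0],[-140,-64,0],[-170,-77,-20],[-178,-79,-60],[-178,-79,-100],[-178,-79,-140],[-178,-79,-165],[-178,-79,-175],[-178,-79,-175],[-178,-79,-175]],"turn":[0,0,0,0,0,0,0,0,0,0,0,0]}' 0 | grep -E "clock|pos|ft|grip"
python3 -m creep '{"dp":[[5,0,0],[10,0,0],[15,0,0],[18,-1,0],[20,-1,0],[20,-1,0]],"turn":[0,0,0,0,0,0]}' | grep -E "clock|pos|ft|grip"
python3 - <<'E'
from h import *
s=bot.sense();print(s["q"].round(2));t=s["tool_pos"];e=save("side","s11");save("scene","s12")
E
```

```text
clock: 40.95
tool_pos: [431.2, 0.7, 15.3]
ft_force: [-0.2, -0.4, 0.6]
gripper_width: 0.6
gripper_force: 0.0
clock: 41.7
tool_pos: [450.6, -0.3, 14.6]
ft_force: [0.5, -0.5, -0.4]
gripper_width: 0.3
gripper_force: 0.0
[-0.03  0.52  2.11  0.    0.52  1.62]
```

```bash
python3 -m creep '{"dp":[[3,0,0],[6,0,0],[9,-1,0],[13,-1,0],[18,-1,0],[24,-2,0],[30,-2,0],[36,-3,0]],"turn":[0,0,0,0,0,0,0,0]}' | grep -E "clock|pos|ft"
python3 - <<'E'
from h import *
optics.camera("scene")
for t in("drawer_knob",):
    for r in finder.outline_of("scene",t)[:1]:print(r["box"],r["confidence"])
E
```

```text
clock: 42.8
tool_pos: [487.1, -3.2, 14.7]
ft_force: [-1.7, 1.4, -0.2]
[234.3, 175.6, 331.7, 250.6] 0.7
```

Contact: −1.7 N matches the drawer's friction. Continuing at about 0.1 m/s.

```bash
python3 -m creep '{"dp":[[8,-1,0],[18,-1,0],[29,-2,0],[40,-3,0],[51,-4,0],[62,-5,0],[73,-5,0],[84,-6,0],[95,-7,0],[106,-8,0],[117,-9,0],[126,-9,0]],"turn":[0,0,0,0,0,0,0,0,0,0,0,0]}' | grep -E "clock|pos|ft"
python3 -m creep '{"dp":[[8,-1,0],[16,-1,0],[24,-2,0],[32,-2,0],[40,-3,0],[47,-3,0],[53,-4,0],[58,-4,0],[62,-5,0],[62,-5,0]],"turn":[0,0,0,0,0,0,0,0,0,0]}' | grep -E "clock|pos|ft"
```

```text
clock: 44.4
tool_pos: [613.5, -12.6, 14.7]
ft_force: [-2.3, -1.7, 0.1]
clock: 45.65
tool_pos: [675.5, -17.4, 14.9]
ft_force: [0.2, 0.3, 0.2]
```

```bash
for i in 1 2 ; do python3 -m creep '{"dp":[[2,0,0],[4,0,0]],"turn":[0,0]}' | grep -E "pos|ft"; done; python3 -m creep '{"dp":[[1,0,0],[2,0,0]],"turn":[0,0]}' | grep -E "clock|pos|ft"
```

```text
tool_pos: [678.5, -17.5, 14.8]
ft_force: [-2.8, -0.8, -0.2]
tool_pos: [680.5, -17.3, 14.5]
ft_force: [-11.6, -0.4, 9.1]
clock: 46.4
tool_pos: [680.5, -17.3, 14.5]
ft_force: [-17.9, -1.0, 13.6]
```

```bash
python3 -m creep '{"dp":[[1,0,0],[2,0,0]],"turn":[0,0]}' | grep -E "clock|pos|ft"
```

```text
clock: 46.65
tool_pos: [680.3, -17.2, 14.4]
ft_force: [-23.9, -1.5, 19.9]
```

The force is rising at 680, including upwards. I'll back off and measure how far shut the drawer is.

```bash
python3 -m creep '{"dp":[[-8,0,0],[-20,1,0],[-45,2,0],[-80,5,10],[-115,7,50],[-140,8,100],[-160,8,150],[-170,8,200],[-180,8,240],[-180,8,240],[-180,8,240]],"turn":[0,0,0,0,0,0,0,0,0,0,0]}' | grep -E "clock|pos|ft"
python3 - <<'E'
from h import *
p=save("wrist","w13");s=save("scene","s13")
for c in("wrist","scene","side"):
    if c=="side":save("side","d13")
    for r in finder.outline_of(c,"drawer_knob")[:2]:
        ys,xs=np.nonzero(r["pixels"]);print(c,r["confidence"],r["box"],[ (xs[i],ys[i]) for i in(ys.argmax(),xs.argmin(),xs.argmax(),ys.argmin())])
i=optics.camera_info("wrist");T=np.array(i["world_to_cam"]);K=np.array(i["K"])
# expected px of knob tip & panel top corners in wrist view for joint q
yaw=-0.074;x=np.array([np.cos(yaw),np.sin(yaw),0]);y=np.array([-x[1],x[0],0])
for q in(.2,.215,.224,.23):
    O=np.array([616,-13,0])+x*q*1000
    print(q,[ (lambda v:(v[:2]/v[2]).round(1).tolist())(K@(T[:3,:3]@(O+a*x+b*y+[0,0,z-19])+T[:3,3])) for a,b,z in((-149,0,46),(-127,147,78),(-127,-147,78),(-127,0,78),(-111,0,78))])
g=p[:,240:270].mean(1).round().astype(int);print([(r,*g[r]) for r in range(0,384,3)][:70])
E
```

```text
clock: 48.02
tool_pos: [506.2, -9.2, 254.1]
ft_force: [-0.0, 0.5, -0.3]
wrist 0.51 [237.4, 0.0, 265.0, 11.6] [(np.int64(244), np.int64(10)), (np.int64(238), np.int64(0)), (np.int64(261), np.int64(0)), (np.int64(238), np.int64(0))]
scene 0.54 [275.4, 199.2, 335.8, 249.7] [(np.int64(277), np.int64(253)), (np.int64(276), np.int64(240)), (np.int64(333), np.int64(198)), (np.int64(330), np.int64(198))]
side 0.71 [168.8, 150.5, 225.4, 205.7] [(np.int64(172), np.int64(203)), (np.int64(168), np.int64(189)), (np.int64(224), np.int64(150)), (np.int64(222), np.int64(148))]
side 0.16 [108.2, 296.1, 163.5, 343.5] [(np.int64(116), np.int64(341)), (np.int64(108), np.int64(324)), (np.int64(164), np.int64(334)), (np.int64(126), np.int64(296))]
0.2 [[250.0, 36.7], [116.7, 8.3], [382.5, 8.5], [249.6, 8.4], [249.5, -8.4]]
0.215 [[249.9, 22.9], [114.8, -7.5], [384.4, -7.3], [249.5, -7.4], [249.5, -24.6]]
0.224 [[249.9, 14.5], [113.6, -17.1], [385.5, -16.9], [249.5, -17.0], [249.5, -34.6]]
0.23 [[249.9, 8.8], [112.8, -23.6], [386.2, -23.5], [249.5, -23.6], [249.4, -41.3]]
[(0, np.int64(90), np.int64(75), n
[... 2856 characters left out ...]
64(198), np.int64(182)), (171, np.int64(190), np.int64(198), np.int64(182)), (174, np.int64(190), np.int64(198), np.int64(181)), (177, np.int64(189), np.int64(198), np.int64(181)), (180, np.int64(190), np.int64(198), np.int64(181)), (183, np.int64(191), np.int64(199), np.int64(182)), (186, np.int64(190), np.int64(198), np.int64(182)), (189, np.int64(189), np.int64(198), np.int64(181)), (192, np.int64(190), np.int64(198), np.int64(182)), (195, np.int64(191), np.int64(199), np.int64(182)), (198, np.int64(191), np.int64(199), np.int64(182)), (201, np.int64(193), np.int64(201), np.int64(185)), (204, np.int64(194), np.int64(202), np.int64(186)), (207, np.int64(193), np.int64(201), np.int64(185))]
```

The knob edge at wrist row 11 puts the travel at about 0.228, and the push ended firmly against the hard stop, with nothing else in reach to stop it. The arm is clear, so I'm handing in.

```bash
python3 -c "
from cell import bot
print(bot.close_job())"
```

```text
the job is handed in; nothing more can be done
None
```

I handed the job in at about 48 s: plane in the wide bay and spatula in the left bay, both flat with handles towards the knob, and the drawer pushed gently to its stop; I estimate its travel at about 0.228 m from the last image, but the hand-in returned no verdict.

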